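# Brush both ends of a brake pad and park it beside its mate

## Robot

A 6-joint arm with a two-finger parallel gripper is mounted at the origin on the work surface. World frame = base frame: x ahead of the robot, y to its left, z up, the work surface at z = 0. Lengths are in m, angles in degrees, forces in N, time in s.
With the tool pointing down it reaches from about 0.4 to 0.825 m from the base axis. Payload 7 kg.
Tool frame: the origin (TCP) lies between the finger pads; the fingertips stand ctrl.tip_extent ahead of it and the grasp point (between the pads) lies 2 mm behind it (ctrl.tip_extent is the distance from the TCP to the fingertips, in m); z points along the fingers, y is the direction in which the jaws open and shut (so a half turn about z gives the same grasp; the last joint's range is limited). The gripper opens to 88 mm and grips with 3 to 60 N. Pads are 19 mm wide; open, the fingers measure 130 mm over their backs; the gripper's body (78 mm by 193 mm) begins 47 mm behind the grasp point.
Start: joints at [-47.091, 20.546, 0.682, 0, -70.136, -16.507], TCP at [0.3, -0.605, 0.244] pointing down, gripper open.
Joint ranges: [-176.03, 176.03], [-82.01, 121.73], [-58.28, 71.71], [-173.87, 95.51], [-174.79, -0.11], [-173.66, 173.66]. Speed limits (degrees/s): [136.94, 136.94, 172.46, 180, 180, 180].

## Interface

Orientations are given as [roll, pitch, yaw] about the fixed x, y, z axes, in that order (R = Rz(yaw) Ry(pitch) Rx(roll)).
In Python, from plant import ctrl gives the robot as it stands.
- The arm moves only by the shell command python3 -m handwheel 'ROWS' [OPENING]. ROWS is JSON, a list of rows, each a list of 6 numbers: the shift along the tool's x, y, z in m, then the turn, a rotation vector about the tool's x, y, z in rad. In form: [[dx, dy, dz, ax, ay, az], ...]. A call has 1 to 8 rows; each row is the pose to reach, as a shift and turn from the pose commanded when the call began, along the tool's axes at that moment; what a row does not reach only later rows make up. A row lasts 1/8 s, in which the tool goes at most 62.5 mm and 10.7 degrees, less where a joint would pass 70% of its speed; a pose out of reach is approached as far as the arm can. A call with a gripper value outside its range is refused whole. OPENING is the closure, from -1 (fully open) to 1 (shut), so that 0 is half open, set as the call begins (- or left out, the last holds). The fingers move at their own pace and stop on an object; the grip force is fixed at half the most. Time passes only in rows, so rows that repeat a pose let the fingers close. It gives the time, the measured TCP pose, the force and the opening at its end, in the units of the state.
- ctrl.get_obs(): the state, without advancing time (a new reading comes with each control period).
- ctrl.snapshot(name): name is "scene" or "top" or "wrist"; returns a dict with "img" (480x640x3 uint8, blue, green, red), "fx", "fy", "cx", "cy" (pixels), "R" (3x3) and "t" (3): a world point X has camera coordinates R X + t. Camera axes: x right, y down, z forward; pixel columns grow to the right and rows downward; lengths in m; the calibration is good to about 2 mm. The wrist camera is an equidistant fisheye: a pixel r from the principal point sees the ray r / f radians off the axis. A picture is of the moment at which its call begins. There is no depth.
- ctrl.close_job(): hands the job in, once; it reports no verdict.
The state is a dict: "clock": time; "joint_pos": joint angles; "qvel": joint speeds; "tau": joint torques, N m; "tool_pos": TCP position; "orientation": TCP orientation; "force": force on the tool from outside, world axes, zero at the start; "moment": the same for the moment, N m; "opening": finger opening in m.
Only numpy, scipy, OpenCV 4.12 (cv2) and the standard library are available. Lean on these libraries where they do the work, as an engineer would, in place of code of your own. Each camera call takes 0.05 s, during which the arm holds its last target.

## Task

Clean both ends of the loose brake pad on the sprung wire brush: press the yellow-marked end squarely and lightly into the bristles and draw it along from the brush's near end to its far end, then turn the pad round and do the same with the plain end, never pushing the brush to its stop. Then lay the pad, steel side still up, inside the white outline in the tray and let go; never let the pad fall, and leave the other pad, the wrench, the can and the grease jar where they are.

Things in the scene. Friction and masses are not known exactly. Their poses are not given: they have to be found in the camera images.
- pad_center (a point): Centre (half-way up) of the loose brake pad: 130 mm long (x), 56 wide (y), 17 thick (z), 0.25-0.5 kg. Black friction block 90 x 56 x 11.5 below, steel plate 104 x 56 x 5.5 on top with a 30 mm wide, 13 mm long ear at each end. Lies flat on the bench, steel up, any yaw. Grip its straight long sides, 56 mm apart, from above at mid-length. +x to the yellow end, z up.
- mark_end (a point): Middle of the end face of the yellow-painted ear of the loose pad: 65 mm from the pad's centre along its +x, 5.75 mm above the centre. Same axes as the pad. The face is 30 mm wide, 5.5 mm high.
- plain_end (a point): Middle of the end face of the bare steel ear of the loose pad: 65 mm from its centre along its -x, 5.75 mm above the centre. Same axes as the pad.
- brush_face (a point): Centre of the brass brush's front, unpressed, 55 mm above the bench; on the robot's left, facing right and away from it. x along the brush: near end -x, far end +x; y into the brush (pressing direction); z up. Bristles reach 82 mm either way in x, 19 in z. Blue housing from 42 mm behind, top 33 mm above this point; 8 mm base plate from 12 mm behind. Fixed: does not move with the bar.
- brush_bar (a joint): How far the brush bar is pushed in, m: 0 free, stop at 0.016. Spring: starts to move at about 2 N, then 0.5 N per mm (5 N at 6 mm, 9 N at 14 mm). It counts as brushing from about 2 mm on; aim for 5 to 8 mm.
- tray_spot (a point): Centre of the white outline (160 mm along x, 86 along y) on the floor of a fixed shallow grey tray on the robot's right; floor 5 mm above the bench, z up. The pad is to lie with its long axis along x, either way round. Tray 200 x 260 mm, rim 14 mm above the bench; the rim's inner face is 67 mm from here along +y, 95 mm along +x and -x.
- mate_center (a point): Centre of the other brake pad, of the same size and shape but without yellow, lying in the tray about 120 mm from the outline's centre along that frame's -y. Leave it alone.
- wrench_mid (a point): A steel wrench, 190 mm long, lying on the bench beyond the work. Leave it alone.
- can_mid (a point): Middle of a red can, 60 mm across, 150 mm tall, standing at the right near the robot. Leave it alone.
- grease_mid (a point): Middle of a yellow grease jar, 72 mm across, 60 mm tall, standing beyond the work. Leave it alone.
Things that resemble listed ones, but are neither listed nor needed, are in the scene too. What is shaped like the part that bears pad_center but orange or red is not meant. Leave any orange look-alike of the part that bears brush_face alone.

How it is judged (in metres and radians):
On the way, in this order (a step that is already met when the one before it is completed fails the run):
1. the yellow end is pressed squarely into the brush near the end of the brush that is closer to the robot (value of joint brush_bar above 0.0015 m and y of mark_end in the frame of brush_face between 0.0012 and 0.018 m and z of mark_end in the frame of brush_face between -0.025 and 0.025 m and angle between the x axis of pad_center and the y axis of brush_face, either way round below 0.16 rad and angle between pad_center's own z axis and vertical below 0.25 rad and x of mark_end in the frame of brush_face below -0.03 m), for 0.04 s.
2. the yellow end is pressed squarely into the brush at its middle (value of joint brush_bar above 0.0015 m and y of mark_end in the frame of brush_face between 0.0012 and 0.018 m and z of mark_end in the frame of brush_face between -0.025 and 0.025 m and angle between the x axis of pad_center and the y axis of brush_face, either way round below 0.16 rad and angle between pad_center's own z axis and vertical below 0.25 rad and x of mark_end in the frame of brush_face between -0.018 and 0.018 m), for 0.04 s.
3. the yellow end is pressed squarely into the brush near its far end (value of joint brush_bar above 0.0015 m and y of mark_end in the frame of brush_face between 0.0012 and 0.018 m and z of mark_end in the frame of brush_face between -0.025 and 0.025 m and angle between the x axis of pad_center and the y axis of brush_face, either way round below 0.16 rad and angle between pad_center's own z axis and vertical below 0.25 rad and x of mark_end in the frame of brush_face above 0.03 m), for 0.04 s.
4. the plain end is pressed squarely into the brush near the end of the brush that is closer to the robot (value of joint brush_bar above 0.0015 m and y of plain_end in the frame of brush_face between 0.0012 and 0.018 m and z of plain_end in the frame of brush_face between -0.025 and 0.025 m and angle between the x axis of pad_center and the y axis of brush_face, either way round below 0.16 rad and angle between pad_center's own z axis and vertical below 0.25 rad and x of plain_end in the frame of brush_face below -0.03 m), for 0.04 s.
5. the plain end is pressed squarely into the brush at its middle (value of joint brush_bar above 0.0015 m and y of plain_end in the frame of brush_face between 0.0012 and 0.018 m and z of plain_end in the frame of brush_face between -0.025 and 0.025 m and angle between the x axis of pad_center and the y axis of brush_face, either way round below 0.16 rad and angle between pad_center's own z axis and vertical below 0.25 rad and x of plain_end in the frame of brush_face between -0.018 and 0.018 m), for 0.04 s.
6. the plain end is pressed squarely into the brush near its far end (value of joint brush_bar above 0.0015 m and y of plain_end in the frame of brush_face between 0.0012 and 0.018 m and z of plain_end in the frame of brush_face between -0.025 and 0.025 m and angle between the x axis of pad_center and the y axis of brush_face, either way round below 0.16 rad and angle between pad_center's own z axis and vertical below 0.25 rad and x of plain_end in the frame of brush_face above 0.03 m), for 0.04 s.
At the end, for the whole second after the job is handed in: Both ends brushed in turn (within 9 degrees of square, bar in by 1.5 mm or more, at near end, middle and far end); the pad lies flat, steel side up, released and at rest on the tray floor, centred in the outline to 20 mm each way and 12 degrees (x of pad_center in the frame of tray_spot between -0.02 and 0.02 m and y of pad_center in the frame of tray_spot between -0.02 and 0.02 m and z of pad_center in the frame of tray_spot between 0.005 and 0.012 m and angle between pad_center's own z axis and vertical below 0.08 rad and angle between the x axis of pad_center and the x axis of tray_spot, either way round below 0.22 rad and linear speed of pad below 0.01 m/s); the robot touches nothing.
It fails at once if the brush bar is pushed in to its stop (value of joint brush_bar above 0.0148 m).
It fails at once if the brake pad is let go in the air (height (world z) of pad_center above 0.038 m and contact force between the fingers and pad below 0.1 N).
It fails at once if the other pad, the wrench, the can or the grease jar is moved more than 20 mm (distance of any of mate_center, wrench_mid, can_mid, grease_mid from where it was at the start of the episode above 0.02 m).
It also fails if it takes over 64 s, if anything falls off the work surface, if the arm or the gripper's body presses on something with over 40 N, if the wrist force passes 120 N, or if a joint passes its speed limit or range.

## Working session

There is one attempt and no reset: what is moved stays moved. The work goes in short steps, Python scripts to look and compute and a shell command to move; the robot and the scene stay as the last step left them, time stands still between calls to the robot, and variables do not carry over. Pictures are saved under pics/ and viewed, and the job is handed in when it is done.

```bash
ls; mkdir -p pics
python3 - <<'E'
from plant import ctrl
import cv2
print(ctrl.get_obs(), ctrl.tip_extent)
for n in("scene","top","wrist"):
    s=ctrl.snapshot(n); cv2.imwrite(f"pics/{n}0.png",s["img"]); print(n,s["fx"],s["fy"],s["cx"],s["cy"],s["R"],s["t"])
E
```

```text
pics
{'clock': 0.0, 'joint_pos': array([-4.70927022e+01,  2.05934177e+01,  6.32022151e-01, -2.12003639e-02,
       -7.01365557e+01, -1.65068426e+01]), 'qvel': array([ 0.09608782,  0.01767513, -0.00400596, -0.00868985, -0.10456544,
       -0.00355982]), 'tau': array([-4.33679752e-04, -5.82718134e+01,  2.93046999e+01,  6.99684441e+00,
        6.78255004e-03, -1.45636864e-04]), 'tool_pos': array([ 0.29989629, -0.60418137,  0.2425836 ]), 'orientation': array([ 1.79900423e+02, -8.72576200e-03, -1.53606758e+02]), 'force': array([ 0.42336554,  0.50116034, -0.14296409]), 'moment': array([ 0.02652957,  0.00939777, -0.01893365]), 'opening': 0.08768889343161065} 0.017
scene 586.7839479443182 586.7839479443182 321.01587470777565 236.24689398001763 [[ 0.35323942  0.93535336  0.01833036]
 [ 0.71163068 -0.25592767 -0.65428037]
 [-0.6072921   0.24416206 -0.75602989]] [-0.23344417 -0.32421969  1.63720698]
top 433.88461214098726 433.88461214098726 331.341877014539 235.62783455088854 [[-0.0029415  -0.99999454  0.00150878]
 [-0.99874271  0.00286231 -0.05004814]
 [ 0.05004355 -0.0016541  -0.99874567]] [0.05628701 0.52612515 0.9623423 ]
wrist 371.64829954431775 371.64829954431775 317.43283508428107 236.5092681500845 [[-4.45261865e-01  8.95400387e-01 -1.36124141e-04]
 [ 8.58804808e-01  4.27106740e-01  2.82903047e-01]
 [ 2.53369637e-01  1.25849034e-01 -9.59148501e-01]] [ 0.6740498  -0.0339434   0.38947853]
```

View pics/scene0.png

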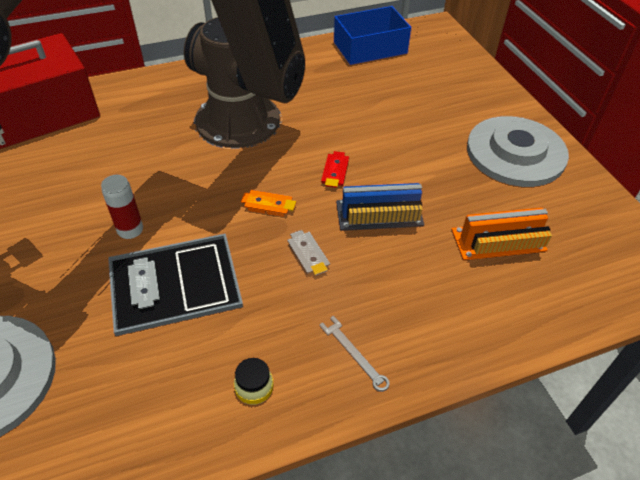

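View pics/top0.png

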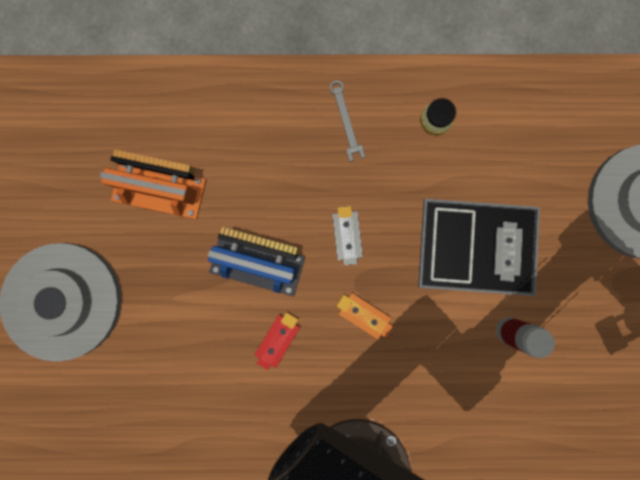

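View pics/wrist0.png

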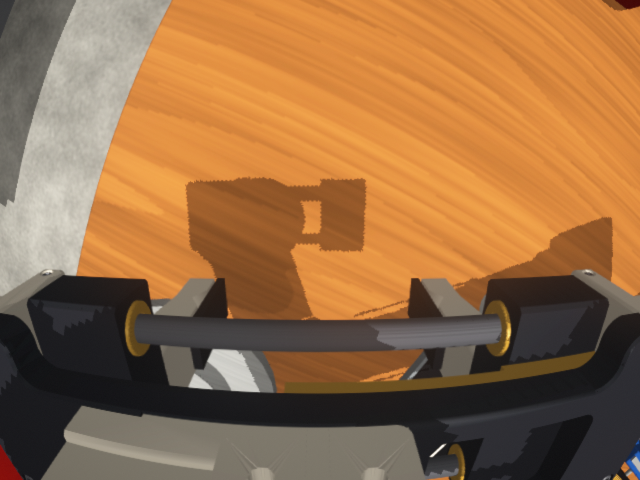

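The top view (x up, y left) shows the loose pad at (347,236) with its yellow end up at (345,212). The blue brush spans (222,232) to (298,250) with its bristles facing up, and the white outline is at (453,245). Next I'll measure these.

```bash
cat > h.py <<'E'
import numpy as np, cv2
from plant import ctrl
def cast(s,p,z):
    p=np.atleast_2d(np.asarray(p,float))
    d=np.c_[(p[:,0]-s["cx"])/s["fx"],(p[:,1]-s["cy"])/s["fy"],np.ones(len(p))]@s["R"]
    c=-s["R"].T@s["t"]
    return c+d*((z-c[2])/d[:,2])[:,None]
def proj(s,X):
    c=np.atleast_2d(X)@s["R"].T+s["t"]
    return np.c_[s["fx"]*c[:,0]/c[:,2]+s["cx"],s["fy"]*c[:,1]/c[:,2]+s["cy"]]
def mask(img,lo,hi):
    m=cv2.inRange(cv2.cvtColor(img,cv2.COLOR_BGR2HSV),lo,hi)
    return m
def blobs(m,amin=60):
    n,l,st,c=cv2.connectedComponentsWithStats(m)
    return [(i,st[i],c[i],(l==i)) for i in range(1,n) if st[i][4]>=amin]
E
python3 - <<'E'
from h import *
s=ctrl.snapshot("top");g=ctrl.snapshot("scene")
for nm,lo,hi in(("white",(0,0,120),(180,45,255)),("yellow",(20,120,120),(32,255,255)),("blue",(105,120,40),(125,255,255))):
    m=mask(s["img"],lo,hi)
    for i,st,c,b in blobs(m,30): print(nm,st,c.round(1))
cv2.imwrite("pics/t1.png",cv2.resize(s["img"][195:315,190:370],None,fx=4,fy=4,interpolation=cv2.INTER_CUBIC))
cv2.imwrite("pics/t2.png",cv2.resize(s["img"][190:310,400:550],None,fx=5,fy=5,interpolation=cv2.INTER_CUBIC))
cv2.imwrite("pics/g1.png",cv2.resize(g["img"][170:290,280:440],None,fx=5,fy=5,interpolation=cv2.INTER_CUBIC))
E
```

```text
white [ 6  0 17  4 40] [14.4  0.9]
white [ 108    0   91   54 2367] [145.8  30.3]
white [229   0   9   5  31] [232.3   1.6]
white [239   0  32  35 566] [254.5  16.5]
white [351   0  27   9 146] [363.8   3. ]
white [ 355    0   82   54 1983] [395.8  32.8]
white [ 463    0   77   54 2140] [496.7  30.3]
white [596   0  25  33 288] [606.3  18.2]
white [325   3  34  20 331] [342.1  13. ]
white [198   6  25  24 257] [208.4  16.6]
white [552   6  21  22 151] [561.2  16. ]
white [222   8   9  10  30] [226.   12.4]
white [  23   14   59   41 1018] [51.3 36.4]
white [541  28  11  14  75] [545.4  33.4]
white [  0  33  15  22 152] [ 6.7 43. ]
white [79 41 21 14 93] [89.1 50.2]
white [433  41  24  13 121] [443.9  48.8]
white [331  81  34  79 567] [346.7 123. ]
white [ 594  145   46  112 2416] [617.  194.7]
white [101 173  84  22 335] [142.7 183.5]
white [629 176  11  46 358] [635.  198.2]
white [431 208  44  75 550] [452.5 245.1]
white [ 333  212   29   53 1076] [347.6 238.5]
white [ 496  223   25   58 1128] [507.9 251.3]
white [   0  244  116  117 8939] [ 56.5 302.1]
white [208 251  85  28 494] [250.3 264.6]
white [388 436   8   7  30] [392.1 438.5]
yellow [339 207  13  10 110] [344.6 211.7]
yellow [238 233  59  21 349] [267.2 242.6]
yellow [338 296  20  14 129] [345.4 302.8]
yellow [283 314  13  13 103] [289.  319.9]
blue [212 247  84  27 475] [254.8 258.9]
blue [209 258  83  34 508] [248.9 272.8]
```

View pics/t1.png

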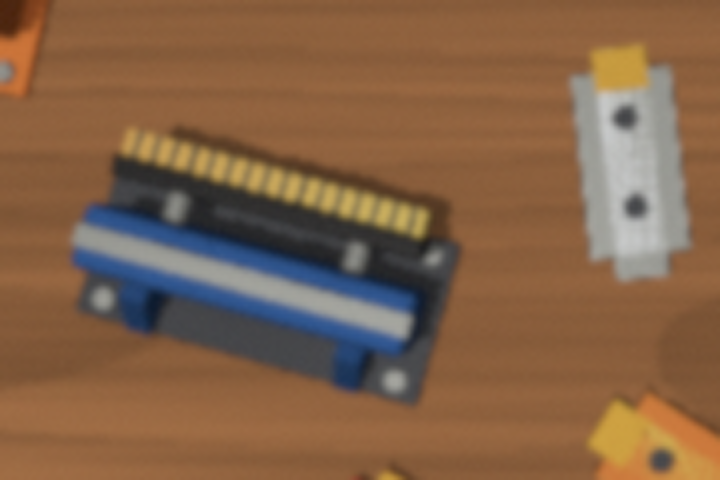

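View pics/g1.png

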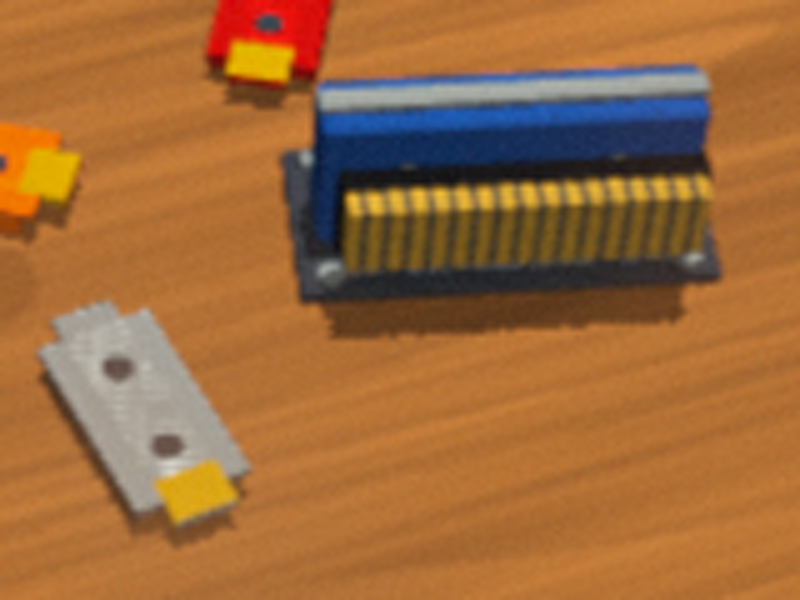

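View pics/t2.png

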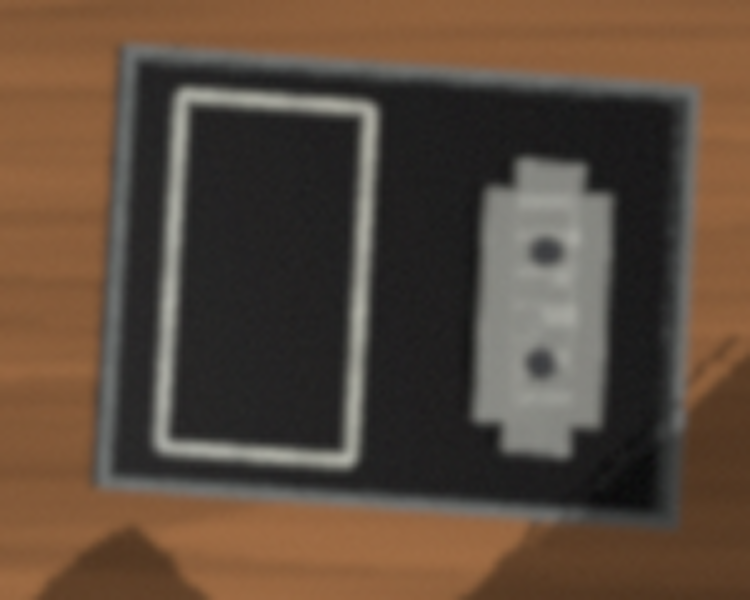

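The crops are clear. In t1 the bristle top front edge runs (125,127) to (432,208). In g1 the front face spans (345,215) to (712,265), and in t2 the outline is clean.

```bash
cat > meas.py <<'E'
from h import *
s=ctrl.snapshot("top");g=ctrl.snapshot("scene")
def ang(v): return np.degrees(np.arctan2(v[1],v[0]))
for nm,S in(("top",s),("scene",g)):
    w=mask(S["img"],(0,0,100),(180,60,255)); y=mask(S["img"],(18,120,100),(34,255,255))
    m=cv2.morphologyEx(w|y,cv2.MORPH_CLOSE,np.ones((3,3)))
    p0=np.array([347,236]) if nm=="top" else np.array([308,252])
    ok=[b for b in blobs(m,300) if np.hypot(*(b[2]-p0))<15]
    b=ok[0][3]
    px=np.argwhere(b)[:,::-1]
    X=cast(S,px,.017)[:,:2].astype(np.float32)
    r=cv2.minAreaRect(X*1000); 
    pv,pu=np.nonzero(b&(y>0)); Y=cast(S,np.c_[pu,pv],.017)[:,:2].mean(0)
    mu=X.mean(0); w_,v=np.linalg.eigh(np.cov(X.T)); d=v[:,1]; d=d if d@(Y-mu)>0 else -d
    print(nm,"pad rect",r,"centroid",mu,"yaw",ang(d),ang(Y-mu),"yellow dist",np.linalg.norm(Y-np.array(r[0])/1000))
m=mask(s["img"],(0,0,100),(180,60,255))
for i,st,c,b in blobs(m,300):
    if abs(c[0]-452)<6 and abs(c[1]-245)<6:
        X=cast(s,np.argwhere(b)[:,::-1],.005)[:,:2].astype(np.float32); r=cv2.minAreaRect(X*1000); print("outline",r,cv2.boxPoints(r).round(0).tolist())
    if abs(c[0]-508)<6 and abs(c[1]-251)<6:
        X=cast(s,np.argwhere(b)[:,::-1],.022)[:,:2].astype(np.float32); r=cv2.minAreaRect(X*1000); print("mate",r)
f=lambda p,o,k:(np.array(p)+.5)/k-.5+o
L=f((124,127),(190,195),4);R=f((432,207),(190,195),4)
P=cast(s,[L,R],.074); print("bristle top",P,np.linalg.norm(P[0]-P[1]),ang(P[0]-P[1]),P.mean(0))
T=f([(345,215),(712,200)],(280,170),5);B=f([(345,272),(712,262)],(280,170),5)
P=cast(g,T,.074);print("scene top",P,ang(P[1]-P[0]),P.mean(0))
P=cast(g,B,.036);print("scene bot",P,ang(P[1]-P[0]),P.mean(0))
# base plate corners z=8mm
C=f([(116,160),(460,243),(416,403),(78,310)],(190,195),4);P=cast(s,C,.008);print("base",P[:,:2].round(4).tolist(),ang(P[0]-P[1]),ang(P[3]-P[2]))
# blue light top strip z=.088
st=[b for b in blobs(mask(s["img"],(0,0,120),(180,45,255)),300) if abs(b[2][0]-250)<6 and abs(b[2][1]-264)<6]
for b in st:
    X=cast(s,np.argwhere(b[3])[:,::-1],.088)[:,:2].astype(np.float32);print("strip",cv2.minAreaRect(X*1000))
E
python3 meas.py
```

```text
top pad rect ((527.3961791992188, 19.518489837646484), (130.25465393066406, 56.56350326538086), 5.978273868560791) centroid [0.5270061 0.0195989] yaw 5.930272684858414 5.353367371290549 yellow dist 0.053729849894554274
scene pad rect ((525.8394775390625, 19.300491333007812), (129.6361083984375, 55.88100814819336), 6.150661945343018) centroid [0.5278858 0.0194603] yaw 5.948176579174065 7.257124569254895 yellow dist 0.05249971223234147
outline ((504.8370361328125, -220.21621704101562), (93.71388244628906, 167.6389923095703), 85.59211730957031) [[418.0, -260.0], [585.0, -273.0], [592.0, -180.0], [425.0, -167.0]]
mate ((490.4857482910156, -338.6217041015625), (55.06787872314453, 128.83229064941406), 85.56869506835938)
bristle top [[0.54344632 0.28832694 0.074     ]
 [0.50078976 0.12589727 0.074     ]] 0.1679374207272804 75.28550283877141 [0.52211804 0.2071121  0.074     ]
scene top [[0.4950647  0.12708599 0.074     ]
 [0.5423301  0.28652872 0.074     ]] 73.48800347842888 [0.5186974  0.20680736 0.074     ]
scene bot [[0.49578235 0.12900518 0.036     ]
 [0.5471208  0.29038822 0.036     ]] 72.35332617903568 [0.52145158 0.2096967  0.036     ]
base [[0.5295, 0.3094], [0.4821, 0.1151], [0.3925, 0.1398], [0.4451, 0.3299]] 76.28869657535267 74.53799819654799
strip ((463.12841796875, 222.961669921875), (178.4879913330078, 12.1253662109375), 74.50311279296875)
```

```bash
cat > d.py <<'E'
import sys
from h import *
from scipy.spatial.transform import Rotation as Ro
# usage d.py x y z yaw(deg): shift/turn needed from the measured pose
x,y,z,yaw=map(float,sys.argv[1:5]); o=ctrl.get_obs()
R=Ro.from_euler("xyz",o["orientation"],degrees=True)
T=Ro.from_euler("xyz",[180,0,yaw],degrees=True)
print("at",o["clock"],o["tool_pos"].round(4),o["orientation"].round(1),"J",o["joint_pos"].round(0),"F",o["force"].round(1),"op",round(o["opening"],4))
dy=(yaw-o["orientation"][2]+180)%360-180
print("shift",R.inv().apply(np.array([x,y,z])-o["tool_pos"]).round(4),"turn",(R.inv()*T).as_rotvec().round(3), "yawchange",round(dy,1))
E
python3 d.py .4 -.3 .24 -165; python3 d.py .5268 .0194 .12 -174
```

```text
at 0.35 [ 0.3001 -0.6045  0.2433] [ 180.    -0.  -153.6] J [-47.  21.   1.  -0. -70. -17.] F [ 0.6 -0.2 -0.1] op 0.0879
shift [-0.2249  0.2283  0.0034] turn [ 0.    -0.     0.199] yawchange -11.4
at 0.35 [ 0.3001 -0.6045  0.2433] [ 180.    -0.  -153.6] J [-47.  21.   1.  -0. -70. -17.] F [ 0.6 -0.2 -0.1] op 0.0879
shift [-0.4805  0.458   0.1235] turn [ 0.    -0.     0.356] yawchange -20.4
```

```bash
python3 -m handwheel '[[-0.03,0.028,0,0,0,0.02],[-0.07,0.07,0,0,0,0.06],[-0.11,0.11,0,0,0,0.1],[-0.15,0.15,0,0,0,0.14],[-0.19,0.19,0,0,0,0.18],[-0.23,0.225,0,0,0,0.21],[-0.27,0.26,0,0,0,0.24],[-0.31,0.295,0,0,0,0.27]]' -1; python3 d.py .5268 .0194 .10 -174
```

```text
clock: 1.35
tool_pos: [0.4471, -0.2008, 0.2439]
orientation: [-180.0, 0.1, -169.1]
force: [1.6, -1.0, 0.9]
opening: 0.0876
at 1.35 [ 0.4471 -0.2008  0.2439] [-1.800e+02  1.000e-01 -1.691e+02] J [ -1.   3. -22.   0. -65. -78.] F [ 1.6 -1.   0.9] op 0.0876
shift [-0.1197  0.2013  0.144 ] turn [-0.     0.001  0.085] yawchange -4.9
```

```bash
python3 -m handwheel '[[-0.025,0.045,0.02,0,0,0.02],[-0.05,0.085,0.045,0,0,0.04],[-0.075,0.125,0.075,0,0,0.06],[-0.1,0.165,0.105,0,0,0.075],[-0.115,0.19,0.125,0,0,0.085],[-0.12,0.201,0.138,0,0,0.085],[-0.12,0.201,0.144,0,0,0.085],[-0.12,0.201,0.144,0,0,0.085]]'; python3 d.py .5268 .0194 .02 -174
python3 - <<'E'
from h import *
s=ctrl.snapshot("wrist");cv2.imwrite("pics/w1.png",s["img"])
s=ctrl.snapshot("top");cv2.imwrite("pics/t3.png",cv2.resize(s["img"][160:310,260:440],None,fx=4,fy=4))
E
```

```text
clock: 2.35
tool_pos: [0.5259, 0.0168, 0.0996]
orientation: [-180.0, -0.0, -174.0]
force: [0.8, 0.2, -0.5]
opening: 0.0874
at 2.35 [0.5259 0.0168 0.0996] [-180.   -0. -174.] J [  23.   15.  -29.    0.  -46. -107.] F [ 0.8  0.2 -0.5] op 0.0874
shift [-0.0012  0.0025  0.0796] turn [-0.    -0.     0.001] yawchange -0.0
```

View pics/w1.png

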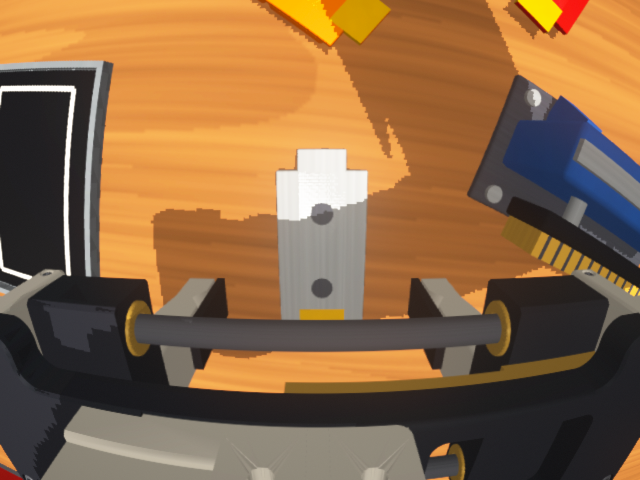

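The wrist view shows the pad centred between the fingers (pad middle at about (322,250), fingers symmetric about 318). Descending and gripping.

```bash
python3 -m handwheel '[[-0.001,0.002,0.02,0,0,0],[-0.001,0.0025,0.045,0,0,0],[-0.001,0.0025,0.062,0,0,0],[-0.001,0.0025,0.073,0,0,0],[-0.001,0.0025,0.078,0,0,0],[-0.001,0.0025,0.0785,0,0,0]]'; python3 -m handwheel '[[0,0,0,0,0,0],[0,0,0,0,0,0],[0,0,0,0,0,0],[0,0,0,0,0,0],[0,0,0,0,0,0]]' 1;python3 d.py .584 .1 .07 -174
```

```text
clock: 3.2
tool_pos: [0.5272, 0.0201, 0.0213]
orientation: [180.0, 0.0, -174.0]
force: [0.8, 0.6, 0.9]
opening: 0.0875
clock: 3.82
tool_pos: [0.5271, 0.0202, 0.0213]
orientation: [-180.0, 0.0, -173.9]
force: [-0.2, -0.8, 2.3]
opening: 0.0557
at 3.825 [0.5271 0.0202 0.0213] [-180.     0.  -173.9] J [  24.   21.  -33.    0.  -36. -107.] F [-0.2 -0.8  2.3] op 0.0557
shift [-0.065   0.0733 -0.0487] turn [-0.     0.     0.001] yawchange -0.1
```

```bash
python3 -m handwheel '[[0,0,-0.008,0,0,0],[0,0,-0.025,0,0,0],[0,0,-0.045,0,0,0],[0,0,-0.06,0,0,0],[-0.01,0.01,-0.06,0,0,-0.12],[-0.02,0.02,-0.06,0,0,-0.28],[-0.03,0.03,-0.06,0,0,-0.44],[-0.04,0.045,-0.06,0,0,-0.6]]'; python3 d.py .5985 .13 .080 -15.4
```

```text
clock: 4.82
tool_pos: [0.562, 0.0693, 0.0811]
orientation: [180.0, -0.0, -139.3]
force: [-0.4, -0.8, -4.0]
opening: 0.0559
at 4.825 [0.562  0.0693 0.0811] [ 180.    -0.  -139.3] J [ 27.  20. -25.  -0. -46. -76.] F [-0.4 -0.8 -4. ] op 0.0559
shift [-0.0673  0.0222  0.0011] turn [ 1.000e-03  0.000e+00 -2.162e+00] yawchange 123.9
```

```bash
python3 -m handwheel '[[-0.02,0.007,0,0,0,-0.14],[-0.05,0.018,0,0,0,-0.31],[-0.067,0.022,0,0,0,-0.48],[-0.067,0.022,0,0,0,-0.65],[-0.067,0.022,0,0,0,-0.82],[-0.067,0.022,0,0,0,-0.99],[-0.067,0.022,0,0,0,-1.16],[-0.067,0.022,0,0,0,-1.33]]'; python3 d.py .5985 .13 .065 -15.4
```

```text
clock: 5.82
tool_pos: [0.5984, 0.1293, 0.081]
orientation: [180.0, 0.0, -63.1]
force: [-0.3, -0.4, -3.0]
opening: 0.0555
at 5.825 [0.5984 0.1293 0.081 ] [180.    0.  -63.1] J [ 30.  23. -19.  -0. -48.  -3.] F [-0.3 -0.4 -3. ] op 0.0555
shift [-0.0006 -0.0005  0.016 ] turn [ 0.001  0.001 -0.832] yawchange 47.7
```

```bash
python3 -m handwheel '[[0,0,0.002,0,0,-0.17],[0,0,0.005,0,0,-0.34],[0,0,0.01,0,0,-0.51],[0,0,0.015,0,0,-0.67],[0,0,0.016,0,0,-0.8],[0,0,0.016,0,0,-0.832],[0,0,0.016,0,0,-0.832]]'; python3 d.py .5985 .13 .065 -15.4
cat > look.py <<'E'
import sys
from h import *
n=sys.argv[1]
s=ctrl.snapshot("top");cv2.imwrite(f"pics/t{n}.png",cv2.resize(s["img"][165:315,190:350],None,fx=5,fy=4.0 and 5)[:600*5,:800][:600])
g=ctrl.snapshot("scene");cv2.imwrite(f"pics/g{n}.png",cv2.resize(g["img"][150:270,290:450],None,fx=5,fy=5))
E
python3 look.py 4
```

```text
clock: 6.7
tool_pos: [0.5987, 0.1293, 0.0651]
orientation: [180.0, 0.0, -15.8]
force: [-0.4, 0.5, -4.6]
opening: 0.056
at 6.7 [0.5987 0.1293 0.0651] [180.    0.  -15.8] J [ 30.  24. -20.  -0. -46.  44.] F [-0.4  0.5 -4.6] op 0.056
shift [-0.0004 -0.0006  0.0001] turn [ 0.     0.    -0.007] yawchange 0.4
```

View pics/t4.png

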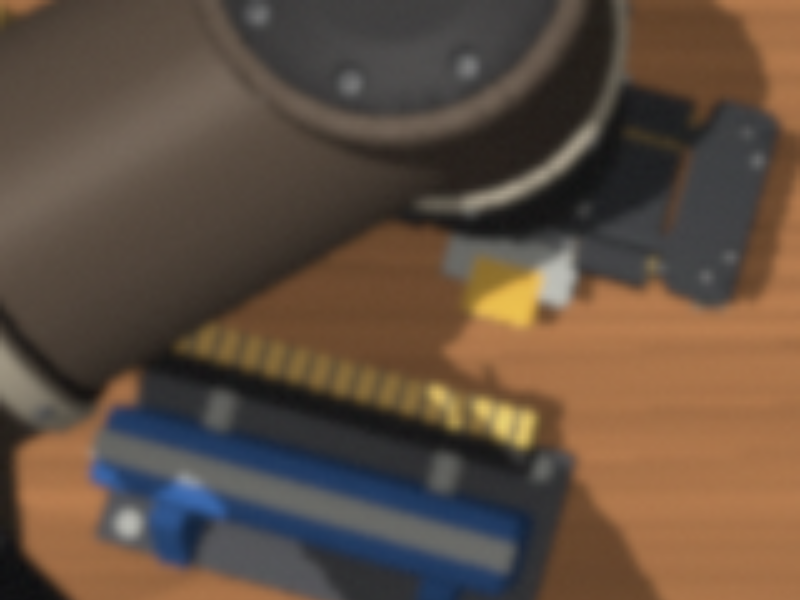

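View pics/g4.png

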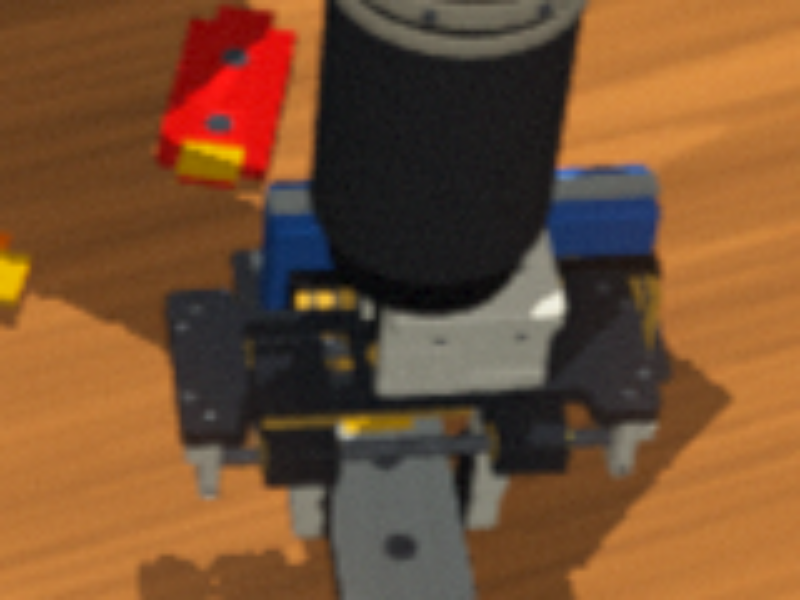

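The top view shows the yellow ear (tip around (505,322)) about 15 px short of the bristles (around (505,398)), roughly 32 mm. That matches the computed 30 mm gap. Approaching carefully.

```bash
python3 -m handwheel '[[-0.008,0,0,0,0,-0.007],[-0.018,0,0,0,0,-0.007],[-0.025,0,0,0,0,-0.007],[-0.028,0,0,0,0,-0.007],[-0.030,0,0,0,0,-0.007],[-0.031,0,0,0,0,-0.007]]'; python3 -m handwheel '[[-0.001,0,0,0,0,0],[-0.002,0,0,0,0,0],[-0.003,0,0,0,0,0],[-0.003,0,0,0,0,0]]'
cat > b.py <<'E'
from h import *
o=ctrl.get_obs();C=np.array([.5215,.208]);X=np.array([.2656,.9641]);Y=np.array([-.9641,.2656])
p=o["tool_pos"][:2]-C;f=o["force"]
print(o["clock"],"brush x",round(p@X,4),"end y",round(p@Y+.065,4),"z",round(o["tool_pos"][2]-.007-.055,4),"yaw",o["orientation"].round(1),"Fx,Fy brush",round(f[:2]@X,1),round(f[:2]@Y,1),"Fz",round(f[2],1))
E
python3 b.py;python3 b.py
```

```text
clock: 7.55
tool_pos: [0.569, 0.1378, 0.0651]
orientation: [-180.0, -0.0, -15.3]
force: [1.5, 0.2, -3.2]
opening: 0.0557
clock: 8.05
tool_pos: [0.566, 0.1385, 0.065]
orientation: [180.0, 0.0, -15.3]
force: [0.7, 0.0, -2.3]
opening: 0.0551
8.05 brush x -0.0552 end y 0.0036 z 0.003 yaw [180.    0.  -15.3] Fx,Fy brush 0.2 -0.6 Fz -2.3
8.05 brush x -0.0552 end y 0.0036 z 0.003 yaw [180.    0.  -15.3] Fx,Fy brush 0.2 -0.6 Fz -2.3
```

```bash
python3 -m handwheel '[[-0.001,0,0,0,0,0],[-0.002,0,0,0,0,0],[-0.002,0,0,0,0,0]]';python3 b.py; python3 -m handwheel '[[-0.001,0,0,0,0,0],[-0.002,0,0,0,0,0],[-0.002,0,0,0,0,0]]';python3 b.py; python3 look.py 5
```

```text
clock: 8.43
tool_pos: [0.5644, 0.1391, 0.0652]
orientation: [-180.0, -0.0, -15.3]
force: [2.3, -0.9, -3.3]
opening: 0.0558
8.425 brush x -0.0551 end y 0.0053 z 0.0032 yaw [-180.    -0.   -15.3] Fx,Fy brush -0.2 -2.4 Fz -3.3
clock: 8.8
tool_pos: [0.5623, 0.1396, 0.0651]
orientation: [-180.0, -0.0, -15.3]
force: [2.9, -1.7, -4.1]
opening: 0.0556
8.8 brush x -0.0551 end y 0.0075 z 0.0031 yaw [-180.    -0.   -15.3] Fx,Fy brush -0.9 -3.2 Fz -4.1
```

View pics/t5.png

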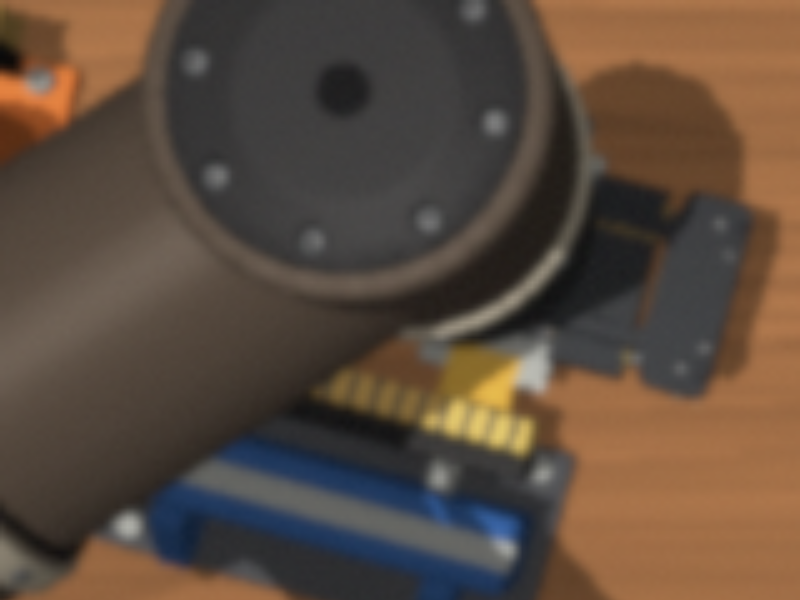

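The ear is in contact with the right (near) end of the bristles. The force suggests about 2–3 mm depth, so I'll press 3 mm more.

```bash
python3 -m handwheel '[[-0.001,0,0,0,0,0],[-0.002,0,0,0,0,0],[-0.003,0,0,0,0,0],[-0.003,0,0,0,0,0]]';python3 b.py;python3 -m handwheel '[[0,0,0,0,0,0]]';python3 b.py;python3 -m handwheel '[[0,0,0,0,0,0]]';python3 b.py
```

```text
clock: 9.4
tool_pos: [0.5594, 0.1405, 0.0652]
orientation: [-180.0, -0.0, -15.3]
force: [4.0, -2.1, -2.7]
opening: 0.0555
9.4 brush x -0.055 end y 0.0105 z 0.0032 yaw [-180.    -0.   -15.3] Fx,Fy brush -0.9 -4.4 Fz -2.7
clock: 9.52
tool_pos: [0.5594, 0.1405, 0.0651]
orientation: [-180.0, -0.0, -15.3]
force: [4.0, -1.9, -3.1]
opening: 0.0557
9.525 brush x -0.055 end y 0.0105 z 0.0031 yaw [-180.    -0.   -15.3] Fx,Fy brush -0.7 -4.4 Fz -3.1
clock: 9.65
tool_pos: [0.5594, 0.1405, 0.0651]
orientation: [-180.0, -0.0, -15.3]
force: [4.6, -2.7, -3.7]
opening: 0.0558
9.65 brush x -0.055 end y 0.0105 z 0.0031 yaw [-180.    -0.   -15.3] Fx,Fy brush -1.4 -5.2 Fz -3.7
```

```bash
python3 -m handwheel '[[0,-0.004,0,0,0,0],[0,-0.010,0,0,0,0],[0,-0.017,0,0,0,0],[0,-0.024,0,0,0,0],[0,-0.030,0,0,0,0],[0,-0.030,0,0,0,0]]';python3 b.py; python3 -m handwheel '[[0,-0.004,0,0,0,0],[0,-0.010,0,0,0,0],[0,-0.017,0,0,0,0],[0,-0.023,0,0,0,0],[0,-0.026,0,0,0,0],[0,-0.026,0,0,0,0]]';python3 b.py
```

```text
clock: 10.4
tool_pos: [0.5671, 0.1692, 0.0649]
orientation: [180.0, 0.0, -15.3]
force: [4.8, -2.4, -3.2]
opening: 0.0558
10.4 brush x -0.0253 end y 0.0107 z 0.0029 yaw [180.    0.  -15.3] Fx,Fy brush -1.0 -5.3 Fz -3.2
clock: 11.15
tool_pos: [0.5738, 0.1939, 0.0648]
orientation: [179.9, 0.0, -15.3]
force: [4.6, -3.6, -3.0]
opening: 0.056
11.15 brush x 0.0003 end y 0.0109 z 0.0028 yaw [179.9   0.  -15.3] Fx,Fy brush -2.2 -5.4 Fz -3.0
```

```bash
python3 -m handwheel '[[0,-0.004,0,0,0,0],[0,-0.010,0,0,0,0],[0,-0.017,0,0,0,0],[0,-0.023,0,0,0,0],[0,-0.026,0,0,0,0],[0,-0.026,0,0,0,0]]';python3 b.py; python3 -m handwheel '[[0,-0.004,0,0,0,0],[0,-0.010,0,0,0,0],[0,-0.017,0,0,0,0],[0,-0.023,0,0,0,0],[0,-0.028,0,0,0,0],[0,-0.028,0,0,0,0]]';python3 b.py;python3 look.py 6
```

```text
clock: 11.9
tool_pos: [0.5806, 0.2188, 0.0647]
orientation: [179.9, 0.0, -15.3]
force: [5.0, -4.0, -2.7]
opening: 0.0552
11.9 brush x 0.0261 end y 0.0109 z 0.0027 yaw [179.9   0.  -15.3] Fx,Fy brush -2.5 -5.9 Fz -2.7
clock: 12.65
tool_pos: [0.588, 0.2459, 0.0647]
orientation: [179.9, 0.0, -15.3]
force: [4.9, -2.9, -3.7]
opening: 0.0559
12.65 brush x 0.0542 end y 0.0109 z 0.0027 yaw [179.9   0.  -15.3] Fx,Fy brush -1.5 -5.5 Fz -3.7
```

View pics/t6.png

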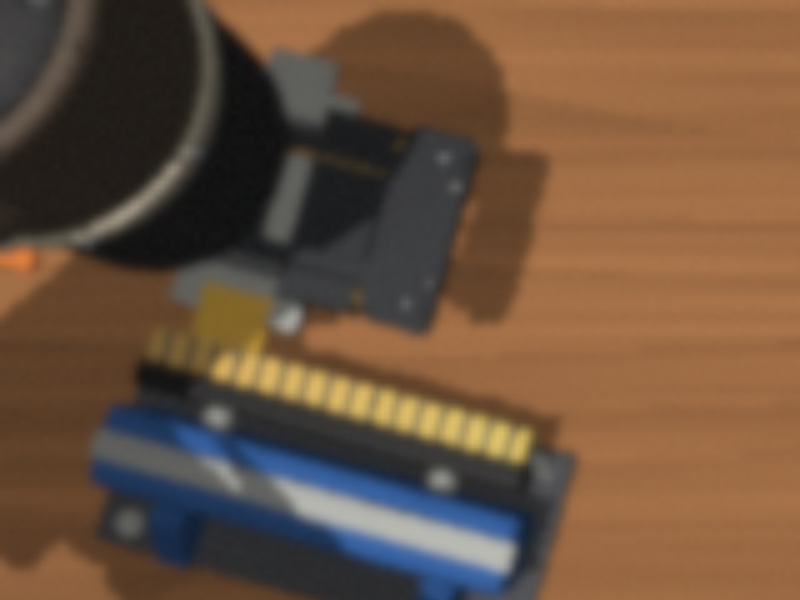

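View pics/g6.png

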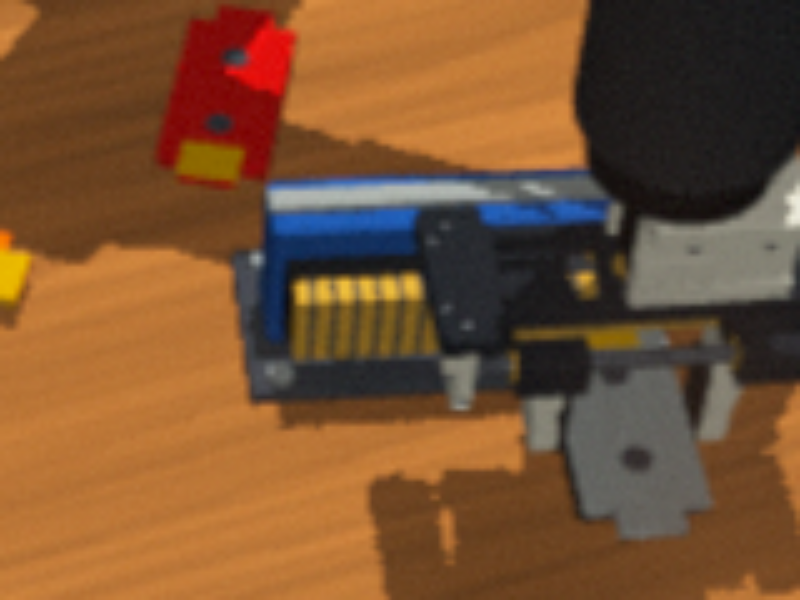

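The yellow end is brushed all the way to the far end, with the ear square and the bristle bar visibly in. Backing off and turning the pad round.

```bash
python3 -m handwheel '[[0.008,0,0,0,0,0],[0.02,0,0,0,0,0],[0.035,0,0,0,0,0],[0.045,0,0,0,0,0.1],[0.047,0.01,0,0,0,0.26],[0.047,0.03,0,0,0,0.43],[0.047,0.05,0,0,0,0.6],[0.047,0.07,0,0,0,0.77]]';python3 d.py .6 .133 .065 164.6; python3 b.py
```

```text
clock: 13.75
tool_pos: [0.6156, 0.1657, 0.0648]
orientation: [180.0, 0.0, -59.8]
force: [-0.2, -0.3, -3.4]
opening: 0.0557
at 13.75 [0.6156 0.1657 0.0648] [180.    0.  -59.8] J [ 33.  26. -16.  -0. -48.  -2.] F [-0.2 -0.3 -3.4] op 0.0557
shift [ 0.0204  0.0299 -0.0002] turn [ 0.    -0.     2.368] yawchange -135.6
13.75 brush x -0.0158 end y -0.0369 z 0.0028 yaw [180.    0.  -59.8] Fx,Fy brush -0.4 0.1 Fz -3.4
```

```bash
python3 -m handwheel '[[0.005,0.007,0,0,0,0.13],[0.012,0.018,0,0,0,0.3],[0.018,0.027,0,0,0,0.47],[0.0204,0.03,0,0,0,0.64],[0.0204,0.03,0,0,0,0.81],[0.0204,0.03,0,0,0,0.98],[0.0204,0.03,0,0,0,1.15],[0.0204,0.03,0,0,0,1.32]]';python3 d.py .6 .133 .065 164.6
```

```text
clock: 14.75
tool_pos: [0.6004, 0.1335, 0.0649]
orientation: [180.0, -0.0, -135.4]
force: [0.9, -0.4, -2.3]
opening: 0.0555
at 14.75 [0.6004 0.1335 0.0649] [ 180.    -0.  -135.4] J [ 31.  24. -19.  -0. -46. -76.] F [ 0.9 -0.4 -2.3] op 0.0555
shift [ 0.0006 -0.0001 -0.0001] turn [ 0.    -0.     1.047] yawchange -60.0
```

```bash
python3 -m handwheel '[[0,0,0,0,0,0.16],[0,0,0,0,0,0.33],[0,0,0,0,0,0.5],[0,0,0,0,0,0.67],[0,0,0,0,0,0.84],[0,0,0,0,0,1.0],[0,0,0,0,0,1.047],[0,0,0,0,0,1.047]]';python3 d.py .6 .133 .065 164.6;python3 b.py; python3 look.py 7
```

```text
clock: 15.75
tool_pos: [0.6002, 0.1336, 0.0649]
orientation: [-180.0, -0.0, 165.0]
force: [-0.5, 0.3, -4.0]
opening: 0.0556
at 15.75 [0.6002 0.1336 0.0649] [-180.   -0.  165.] J [  31.   24.  -19.   -0.  -46. -136.] F [-0.5  0.3 -4. ] op 0.0556
shift [ 0.0001 -0.0006 -0.0001] turn [-0.    -0.     0.007] yawchange -0.4
15.75 brush x -0.0509 end y -0.0307 z 0.0029 yaw [-180.   -0.  165.] Fx,Fy brush 0.1 0.6 Fz -4.0
```

View pics/t7.png

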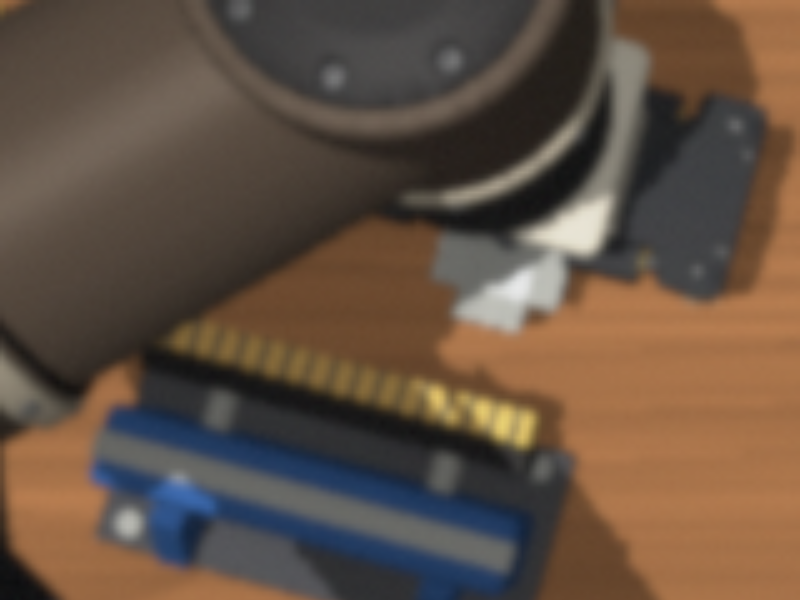

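The plain ear (tip around (488,328)) now faces the bristles (around (488,393)). Approaching the same way.

```bash
python3 -m handwheel '[[0.008,-0.002,0,0,0,0.007],[0.018,-0.004,0,0,0,0.007],[0.024,-0.004,0,0,0,0.007],[0.028,-0.004,0,0,0,0.007],[0.030,-0.004,0,0,0,0.007],[0.031,-0.004,0,0,0,0.007]]';python3 b.py; python3 -m handwheel '[[0.001,0,0,0,0,0],[0.002,0,0,0,0,0],[0.003,0,0,0,0,0],[0.003,0,0,0,0,0]]';python3 b.py
```

```text
clock: 16.6
tool_pos: [0.569, 0.1381, 0.0652]
orientation: [180.0, 0.0, 164.6]
force: [2.0, -0.9, -3.3]
opening: 0.0557
16.6 brush x -0.0548 end y 0.0006 z 0.0032 yaw [180.    0.  164.6] Fx,Fy brush -0.4 -2.1 Fz -3.3
clock: 17.1
tool_pos: [0.5662, 0.1388, 0.0652]
orientation: [180.0, 0.0, 164.6]
force: [3.4, -1.8, -2.8]
opening: 0.0554
17.1 brush x -0.0548 end y 0.0035 z 0.0032 yaw [180.    0.  164.6] Fx,Fy brush -0.8 -3.8 Fz -2.8
```

```bash
python3 -m handwheel '[[0.001,0,0,0,0,0],[0.002,0,0,0,0,0],[0.0025,0,0,0,0,0],[0.0025,0,0,0,0,0]]';python3 b.py;python3 -m handwheel '[[0,0,0,0,0,0]]';python3 b.py;python3 -m handwheel '[[0,0.004,0,0,0,0],[0,0.010,0,0,0,0],[0,0.017,0,0,0,0],[0,0.024,0,0,0,0],[0,0.030,0,0,0,0],[0,0.030,0,0,0,0]]';python3 b.py
```

```text
clock: 17.6
tool_pos: [0.5636, 0.1395, 0.0652]
orientation: [180.0, 0.0, 164.6]
force: [5.2, -0.9, -3.0]
opening: 0.0558
17.6 brush x -0.0548 end y 0.0062 z 0.0032 yaw [180.    0.  164.6] Fx,Fy brush 0.5 -5.2 Fz -3.0
clock: 17.73
tool_pos: [0.5637, 0.1395, 0.0652]
orientation: [180.0, 0.0, 164.6]
force: [4.9, -1.1, -3.6]
opening: 0.0557
17.725 brush x -0.0548 end y 0.0062 z 0.0032 yaw [180.    0.  164.6] Fx,Fy brush 0.2 -5.0 Fz -3.6
clock: 18.48
tool_pos: [0.5711, 0.1679, 0.0647]
orientation: [-179.9, -0.0, 164.6]
force: [3.7, -2.3, -4.2]
opening: 0.0556
18.475 brush x -0.0255 end y 0.0066 z 0.0027 yaw [-179.9   -0.   164.6] Fx,Fy brush -1.3 -4.2 Fz -4.2
```

```bash
python3 -m handwheel '[[0,0.004,0,0,0,0],[0,0.010,0,0,0,0],[0,0.017,0,0,0,0],[0,0.023,0,0,0,0],[0,0.026,0,0,0,0],[0,0.026,0,0,0,0]]';python3 b.py; python3 -m handwheel '[[0,0.004,0,0,0,0],[0,0.010,0,0,0,0],[0,0.017,0,0,0,0],[0,0.023,0,0,0,0],[0,0.028,0,0,0,0],[0,0.028,0,0,0,0]]';python3 b.py;python3 -m handwheel '[[0,0.004,0,0,0,0],[0,0.010,0,0,0,0],[0,0.017,0,0,0,0],[0,0.023,0,0,0,0],[0,0.028,0,0,0,0],[0,0.028,0,0,0,0]]';python3 b.py;python3 look.py 8
```

```text
clock: 19.23
tool_pos: [0.5778, 0.1926, 0.0647]
orientation: [-179.9, -0.1, 164.6]
force: [4.3, -4.2, -4.4]
opening: 0.0558
19.225 brush x 0.0002 end y 0.0066 z 0.0027 yaw [-1.799e+02 -1.000e-01  1.646e+02] Fx,Fy brush -2.9 -5.3 Fz -4.4
clock: 19.98
tool_pos: [0.5853, 0.2197, 0.0646]
orientation: [-179.9, -0.1, 164.6]
force: [3.9, -2.8, -4.2]
opening: 0.0554
19.975 brush x 0.0282 end y 0.0065 z 0.0026 yaw [-1.799e+02 -1.000e-01  1.646e+02] Fx,Fy brush -1.6 -4.5 Fz -4.2
clock: 20.72
tool_pos: [0.5928, 0.2465, 0.0645]
orientation: [-179.9, -0.1, 164.6]
force: [4.1, -4.4, -3.2]
opening: 0.0556
20.725 brush x 0.0561 end y 0.0065 z 0.0025 yaw [-1.799e+02 -1.000e-01  1.646e+02] Fx,Fy brush -3.2 -5.1 Fz -3.2
```

View pics/t8.png

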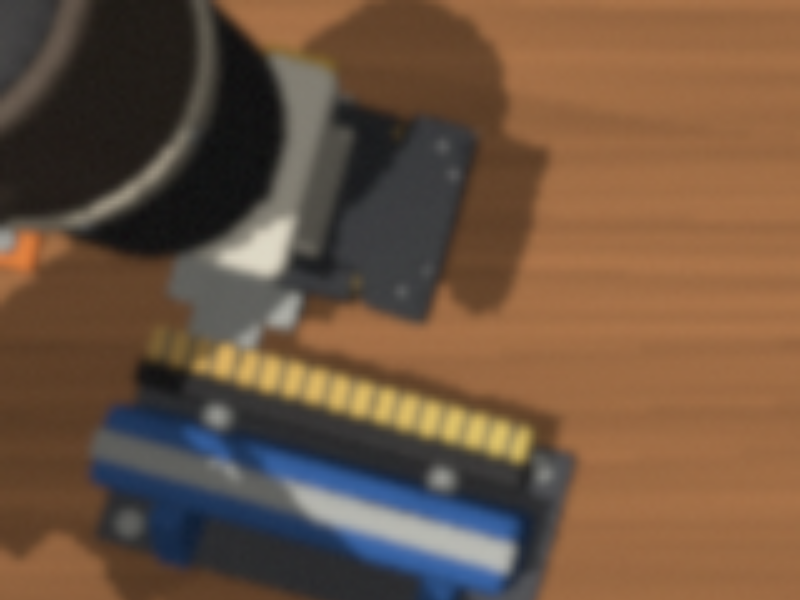

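Plain end is done, with the ear at the far end and the bar in. Backing off and carrying to the tray.

```bash
python3 -m handwheel '[[-0.008,0,0,0,0,0],[-0.02,0,0,0,0,0],[-0.035,0,-0.003,0,0,0],[-0.045,-0.01,-0.01,0,0,0],[-0.05,-0.03,-0.018,0,0,0],[-0.05,-0.06,-0.025,0,0,0],[-0.05,-0.09,-0.025,0,0,0],[-0.05,-0.13,-0.025,0,0,0]]';python3 d.py .507 -.22 .08 175.6
```

```text
clock: 21.82
tool_pos: [0.6057, 0.1065, 0.0904]
orientation: [180.0, 0.0, 164.6]
force: [0.9, -0.1, -3.7]
opening: 0.0556
at 21.825 [0.6057 0.1065 0.0904] [180.    0.  164.6] J [  28.   23.  -18.   -0.  -49. -134.] F [ 0.9 -0.1 -3.7] op 0.0556
shift [ 0.0083 -0.341   0.0103] turn [ 0.     0.    -0.192] yawchange 11.0
```

```bash
python3 -m handwheel '[[0,-0.03,0,0,0,-0.02],[0.002,-0.075,0,0,0,-0.05],[0.004,-0.12,0,0,0,-0.08],[0.006,-0.17,0,0,0,-0.11],[0.007,-0.22,0,0,0,-0.14],[0.008,-0.265,0,0,0,-0.17],[0.008,-0.305,0.005,0,0,-0.19],[0.008,-0.33,0.01,0,0,-0.192]]';python3 -m handwheel '[[0,-0.008,0,0,0,0],[0,-0.011,0,0,0,0],[0,-0.011,0,0,0,0]]';python3 d.py .507 -.22 .045 175.6
cat > look2.py <<'E'
import sys
from h import *
n=sys.argv[1]
s=ctrl.snapshot("top");cv2.imwrite(f"pics/t{n}.png",cv2.resize(s["img"][190:310,400:550],None,fx=5,fy=5))
w=ctrl.snapshot("wrist");cv2.imwrite(f"pics/w{n}.png",w["img"])
E
python3 look2.py 9
```

```text
clock: 22.82
tool_pos: [0.5088, -0.2097, 0.0803]
orientation: [180.0, 0.0, 175.5]
force: [0.4, 0.1, -3.5]
opening: 0.0555
clock: 23.2
tool_pos: [0.5106, -0.218, 0.0804]
orientation: [180.0, 0.0, 175.6]
force: [0.3, 0.0, -3.3]
opening: 0.0559
at 23.2 [ 0.5106 -0.218   0.0804] [180.    0.  175.6] J [ -3.  19. -26.  -0. -45. -91.] F [ 0.3  0.  -3.3] op 0.0559
shift [ 0.0034 -0.0023  0.0354] turn [ 0.     0.001 -0.   ] yawchange 0.0
```

View pics/t9.png

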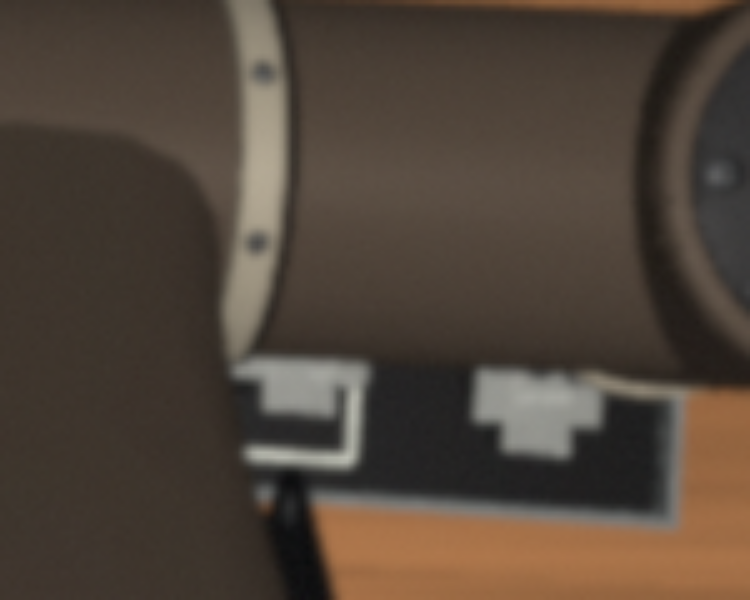

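View pics/w9.png

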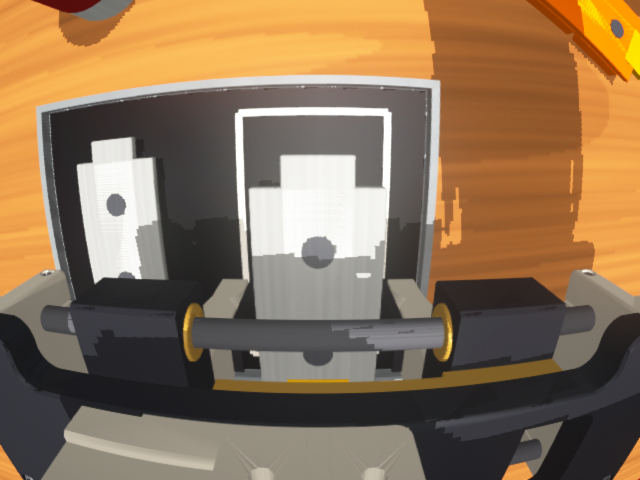

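The pad is above the outline. In the top view its plain ear end is at about (298,415), and the wrist view shows it aligned with the outline. Checking the pad's offset along the tool.

Run:
```python
from h import *
s=ctrl.snapshot("top");o=ctrl.get_obs()
p=cast(s,[(298.5/5-.4+400,415.5/5-.4+190)],.0761)[0];print(p)
x=np.array([np.cos(np.radians(175.6)),np.sin(np.radians(175.6))]);print("along tool x",(p[:2]-o["tool_pos"][:2])@x-.065, "lateral",(p[:2]-o["tool_pos"][:2])@[x[1],-x[0]])
```

```text
[ 0.44460389 -0.21296505  0.0761    ]
along tool x 0.0013659437682706083 lateral -0.0004553705280640836
```

```bash
python3 -m handwheel '[[0.002,-0.001,0.008,0,0,0],[0.0035,-0.0023,0.022,0,0,0],[0.0035,-0.0023,0.036,0,0,0],[0.0035,-0.0023,0.045,0,0,0],[0.0035,-0.0023,0.05,0,0,0],[0.0035,-0.0023,0.052,0,0,0],[0.0035,-0.0023,0.0525,0,0,0]]';python3 d.py .507 -.22 .0263 175.6
```

```text
clock: 24.22
tool_pos: [0.5071, -0.2203, 0.0277]
orientation: [-180.0, 0.0, 175.6]
force: [0.3, -0.4, -2.9]
opening: 0.0556
at 24.225 [ 0.5071 -0.2203  0.0277] [-180.     0.   175.6] J [ -3.  23. -29.   0. -38. -91.] F [ 0.3 -0.4 -2.9] op 0.0556
shift [0.0001 0.0003 0.0014] turn [-0.  0. -0.] yawchange 0.0
```

```bash
python3 -m handwheel '[[0,0,0.0007,0,0,0],[0,0,0.0014,0,0,0],[0,0,0.0018,0,0,0],[0,0,0.0018,0,0,0]]';python3 d.py .507 -.22 .0263 175.6
```

```text
clock: 24.72
tool_pos: [0.5071, -0.2203, 0.0263]
orientation: [-180.0, 0.0, 175.6]
force: [-2.8, 0.2, 4.1]
opening: 0.056
at 24.725 [ 0.5071 -0.2203  0.0263] [-180.     0.   175.6] J [ -3.  23. -29.   0. -38. -91.] F [-2.8  0.2  4.1] op 0.056
shift [ 0.0001  0.0002 -0.    ] turn [-0.     0.001 -0.   ] yawchange 0.0
```

The pad is on the tray floor (force flipped to +4 N). Opening only partway because the rim is close.

```bash
python3 -m handwheel '[[0,0,0,0,0,0],[0,0,0,0,0,0],[0,0,0,0,0,0],[0,0,0,0,0,0]]' -0.52;python3 -m handwheel '[[0,0,-0.006,0,0,0],[0,0,-0.02,0,0,0],[0,0,-0.045,0,0,0],[0,0,-0.08,0,0,0],[0,0,-0.12,0,0,0],[0,0,-0.16,0,0,0],[-0.02,0,-0.19,0,0,0],[-0.02,0,-0.19,0,0,0]]';python3 look2.py 10; python3 -m handwheel '[[0,0.04,0,0,0,0],[0,0.09,0,0,0,0],[0,0.14,0,0,0,0],[0,0.19,0,0,0,0],[0,0.24,0,0,0,0],[0,0.29,0,0,0,0],[0,0.32,0,0,0,0],[0,0.32,0,0,0,0]]'; python3 look2.py 11
```

```text
clock: 25.22
tool_pos: [0.5069, -0.2203, 0.0257]
orientation: [-180.0, -0.0, 175.6]
force: [1.0, -0.5, -0.2]
opening: 0.0668
clock: 26.22
tool_pos: [0.5291, -0.2222, 0.2197]
orientation: [-180.0, 0.4, 175.6]
force: [-0.3, 0.9, -0.2]
opening: 0.0666
clock: 27.32
tool_pos: [0.5507, 0.0987, 0.2147]
orientation: [-180.0, -0.1, 175.7]
force: [0.1, -0.3, -0.4]
opening: 0.0669
```

View pics/t11.png

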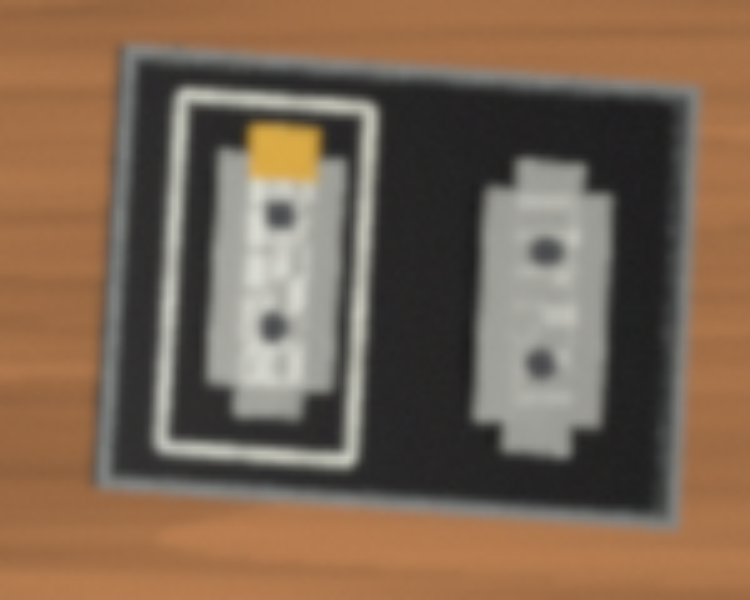

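The pad lies inside the outline, parallel to it, with centre around (277,270) against the outline's (267,278), about 5 mm off at most. The other pad hasn't moved.

Run:
```python
from h import *
o=ctrl.get_obs();print(o["clock"],abs(o["qvel"]).max())
print(ctrl.close_job())
```

```text
27.425 0.9364562363612264
the job is handed in; nothing more can be done
None
```

I brushed both ends of the pad, laid it steel side up inside the white outline and let go. I handed the job in at about 27 s of the 64 s; no verdict is reported.

- **Brushing:** I drew the yellow end, then the plain end, along the brush from x ≈ -55 mm to +55 mm. The pressing force was 4–6 N, which puts the bar in by about 4–8 mm. The bar travel is worked out from the force and the pictures, not read directly. The pad stayed within about 1° of square to the brush as I measured it.
- **Placing:** The last top view shows the pad flat and parallel to the outline, its centre about 5 mm or less from the outline's. The gripper is open and well clear, with the force near zero. The other pad in the tray looks unmoved.
- **What disagreed:**
  - The first measurement had the pad centred in the grip to about 0.3 mm. The two contact points on the brush put it about 2 mm off, and a camera check put it 1.4 mm off. I allowed 2 mm when placing.
  - My readings of the brush's yaw varied from 72° to 76°. I used 74.6°; the force and depth stayed steady along both strokes, which fits.
- **Not checked:** I did not measure the wrench, can and grease jar again at the end. The arm was never near the wrench or the jar, and it passed the can only on the way in, with the fingertips above its top.

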